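# Find the full pan by feel, put it on the hob and start the timer

### The arm

A 6-joint arm with a two-finger parallel gripper is mounted at the origin on the work surface. World frame = base frame: x ahead of the robot, y to its left, z up, the work surface at z = 0. Lengths are in m, angles in rad, forces in N, time in s.
With the tool pointing down it reaches from about 0.275 to 1 m from the base axis. Payload 8.4 kg.
Tool frame: the origin (TCP) lies on the mounting face of the last link; the fingertips stand 173 mm ahead of it and the grasp point (between the pads) lies manip.grip_depth ahead of it (manip.grip_depth is the distance from the TCP to the grasp point, in m); z points along the fingers, y is the line along which they close (so a half turn about z gives the same grasp; the last joint's range is limited). The gripper opens to 85 mm and grips with 20 to 120 N. Pads are 22 mm wide; open, the fingers measure 114 mm over their backs; the gripper's body (76 mm by 85 mm) begins 54 mm behind the grasp point. The pads swing forward as they close: fully open they stand 13 mm farther back than shut.
Start: joints at [1.102, 0.353, 1.633, -0, 1.155, -0.002], TCP at [0.281, 0.558, 0.405] pointing down, gripper open.
Joint ranges: [-2.63, 2.63], [-0.92, 2.1], [0.06, 2.66], [-1.3, 4.44], [0, 2.69], [-3.02, 3.02]. Speed limits (rad/s): [2.22, 2.22, 2.79, 3.14, 3.14, 3.14].

### API

Orientations are given as a rotation vector (axis times angle).
In Python, from bench import manip gives the robot as it stands. The module is installed in compiled form; this text tells all that it offers.
- The arm moves only by the tool arm_command, never from a script. Its argument "steps" is one flat list of numbers, 6 for each row, row after row: the shift along the tool's x, y, z in mm, then the turn, a rotation vector about the tool's x, y, z in rad. In form: [x, y, z, wx, wy, wz, x, y, z, wx, wy, wz, ...]. A call has 1 to 8 rows; each row shifts and turns the commanded pose from where the row before left it, along the tool's axes as they then stand; what a row does not reach is not made up. A row lasts 1/10 s, in which the tool goes at most 50 mm and 8.59 degrees, less where a joint would pass 70% of its speed; a pose out of reach is approached as far as the arm can. A call with a gripper value outside its range is refused whole. "grip" is the gripper command: -1 is shut, 1 is fully open, values between are in proportion, set as the call begins (left out, the last holds). The fingers move at their own pace and stop on an object; the grip force is fixed at half the most. Time passes only in rows, so rows that do not move let the fingers close. It gives the time, the measured TCP pose, the force, the opening and the grip force at its end, in the units of the state.
- manip.read_state(): the state, without advancing time (a new reading comes with each control period).
- manip.camera(name): name is "scene" or "top" or "wrist"; returns the picture (480x640x3 uint8, red, green, blue); there is no depth.
- manip.camera_params(name): a dict with "mtx" (3x3 intrinsics, pixels), "cam_to_world" (4x4, takes a point from camera to world coordinates). Camera axes: x right, y up, looking along -z (the intrinsics and any distortion apply to the point x, -y, -z); pixel columns grow to the right and rows downward; lengths in m; the calibration is good to about 2 mm. A picture is of the moment at which its call begins: read the wrist's pose just before it. camera_params takes no time and is no camera call; for the wrist camera it gives the pose at the moment of the call.
- manip.sign_off(): hands the job in; it is judged then, once.
Trained networks look in the newest picture that a camera, given by its name, has taken for a name from the list of things; names that differ only in an ending like _2 or _b are one class to them, and where a whole thing is asked for, a point or a joint stands for the part that bears it (a point fixed in the world has none). Each returns a list of dicts, best first, with "conf" (0 to 1); they miss things now and then, are a little off and sometimes report something else, mostly with a low value. They report only what shows in the picture. A call takes as long as a camera call. They do not tell look-alikes from the thing itself.
- manip.search_frame(camera, label): "location" ([column, row] as shares, 0 to 1, of the picture: columns of its width, rows of its height, amid what is visible of it).
- manip.cut_out(camera, label): "pixels" (480x640 bool, what is visible of it) and "location" ([column, row] as shares, 0 to 1, of the picture: columns of its width, rows of its height, amid what is visible of it).
- manip.pinpoint(camera, label): "location" ([column, row] as shares, 0 to 1, of the picture: columns of its width, rows of its height: a listed point, or the origin of a listed thing).
The state is a dict: "t": time; "joint_pos": joint angles; "joint_velocities": joint speeds; "joint_efforts": joint torques, N m; "tcp_pos": TCP position; "orientation": TCP orientation; "ft_force": force on the tool from outside, world axes, zero at the start; "ft_torque": the same for the moment, N m; "gripper_width": finger opening in m; "gripper_force": force on a finger pad.
Only numpy, scipy, OpenCV 4.12 (cv2) and the standard library are available. Lean on these libraries where they do the work, as an engineer would, in place of code of your own. Each camera call takes 0.05 s, during which the arm holds its last target. There are 200 camera calls.

### The job

The pudding is in one of the three identical lidded pans and the other two are empty: nudge them to feel which is the full one, then slide that pan onto the hob and centre it on the far ring. Keep the pans down on their bases, neither lifted nor tipped, and leave the two empty ones on the worktop, clear of the hob. Then start the loose kitchen timer by pushing it back against the tiled upstand and pressing its red button fully in; leave it standing, and leave the other kitchen things where they are.

Things in the scene. Friction and masses are not known exactly. Their poses are not given: they have to be found in the camera images.
- pan1: one of three pans that look alike: round, aluminium, handle taken off (small black seat for it on the wall), 130 mm outside diameter, upright wall 62 mm high over a base of 116 mm diameter; steel lid fixed on, rising to 80 mm in the middle, black knob 30 mm wide up to 103 mm. Origin: centre of the underside, z up; worktop at z = 0. Two pans start left of the hob (+y), one right of it
- pan2: second of the three pans, outwardly the same as pan1. Weights: an empty pan about 0.3 kg, the full one about 0.9 kg (within 10 percent). Friction 0.48 to 0.72: an empty pan slides on the worktop at about 1.3 to 2.4 N, the full one at 3.8 to 7 N, more on the bevel of the hob
- pan3: third of the three pans, outwardly the same as pan1. Which pan is full, and which pan stands where, changes from run to run
- hob: fixed black glass hob with two ring marks, 290 mm wide (y), 510 mm deep (x), flat glass 4 mm above the worktop; all round it a steel bevel 12 mm wide (within the 290 x 510) slopes from the worktop up to the glass, so a pan can be slid onto it. Origin: its centre, at worktop height; x away from the robot, y to the left
- far_ring (a point): centre of the ring mark farther from the robot, 160 mm diameter, on the glass of the hob (4 mm above the worktop)
- timer: loose white cube timer, 80 mm deep (x), 85 mm wide (y), 70 mm high, 0.23 kg with its button; grey display on top, button in its front (-x) face, its back 40 mm behind its origin. It slides at about 1.1 to 1.6 N. Origin: centre of the underside; turned up to 0.25 rad at the start, the button towards the robot
- start (a joint): press of the timer's red start button, 0 = out, 0.006 m = fully in; it springs back. It starts to move at 1.2 N and is fully in at 4 N, more than the loose timer's friction holds
- start_top (a point): centre of the outer face of the red start button: 28 mm diameter, 38 mm above the worktop, 18 mm out from the timer's front face (the button moves along the timer's x; round it a grey collar of 44 mm diameter, 12 mm thick)
- upstand: fixed tiled strip, 90 mm high with a wooden capping to 104 mm that overhangs by 4 mm, along the whole back of the worktop behind the timer. Origin: at worktop height on its front face (the face that looks to the robot, in the plane x = origin x)
- mill: bystander: dark wooden pepper mill, 52 mm diameter, 128 mm high, to the right of the timer. Origin: centre of underside
- clip_handle: bystander: black clip-on pan handle lying on the worktop at the left, about 180 x 34 x 22 mm. Origin: middle of its underside
- turner: bystander: wooden turner, 280 mm long, lying on the worktop at the right. Origin: middle of its underside
- mug: bystander: blue mug, 80 mm diameter, 90 mm high, at the left. Origin: centre of underside
- jar: bystander: low brown glass jar with a steel cap, 70 mm diameter, 75 mm high, at the left. Origin: centre of underside
There are look-alikes about, which are no part of the job. Leave any green look-alike of the timer alone.

How it is judged:
On the way, in this order (a step that is already met when the one before it is completed fails the run):
1. the full pan stands centred on the far ring, both empty ones clear of the hob, and the robot has let go of it (((horizontal distance between pan1 and far_ring below 0.02 m and (y of pan2 in the frame of hob above 0.208 m or y of pan2 in the frame of hob below -0.208 m) and (y of pan3 in the frame of hob above 0.208 m or y of pan3 in the frame of hob below -0.208 m)) or (horizontal distance between pan2 and far_ring below 0.02 m and (y of pan1 in the frame of hob above 0.208 m or y of pan1 in the frame of hob below -0.208 m) and (y of pan3 in the frame of hob above 0.208 m or y of pan3 in the frame of hob below -0.208 m)) or (horizontal distance between pan3 and far_ring below 0.02 m and (y of pan1 in the frame of hob above 0.208 m or y of pan1 in the frame of hob below -0.208 m) and (y of pan2 in the frame of hob above 0.208 m or y of pan2 in the frame of hob below -0.208 m))) and contact force between hob and anything else above 6 N and contact force between each of hob, pan1, pan2, pan3 and the arm below 0.1 N), for 0.3 s.
2. then the start button of the timer is pressed fully in, the timer backed by the upstand (((horizontal distance between pan1 and far_ring below 0.02 m and (y of pan2 in the frame of hob above 0.208 m or y of pan2 in the frame of hob below -0.208 m) and (y of pan3 in the frame of hob above 0.208 m or y of pan3 in the frame of hob below -0.208 m)) or (horizontal distance between pan2 and far_ring below 0.02 m and (y of pan1 in the frame of hob above 0.208 m or y of pan1 in the frame of hob below -0.208 m) and (y of pan3 in the frame of hob above 0.208 m or y of pan3 in the frame of hob below -0.208 m)) or (horizontal distance between pan3 and far_ring below 0.02 m and (y of pan1 in the frame of hob above 0.208 m or y of pan1 in the frame of hob below -0.208 m) and (y of pan2 in the frame of hob above 0.208 m or y of pan2 in the frame of hob below -0.208 m))) and contact force between hob and anything else above 6 N and contact force between hob and the arm below 0.1 N and value of joint start above 0.0045 m and contact force between timer and upstand above 1 N), for 0.05 s.
At the end, for the whole second after the job is handed in: The full pan is on the hob within 20 mm of the far ring's centre (hob loaded by over 6 N); the centres of both empty pans are over 208 mm left or right of the hob's middle line, i.e. off the hob; all pans upright and still; the timer stands on its base, still, its button out (((horizontal distance between pan1 and far_ring below 0.02 m and (y of pan2 in the frame of hob above 0.208 m or y of pan2 in the frame of hob below -0.208 m) and (y of pan3 in the frame of hob above 0.208 m or y of pan3 in the frame of hob below -0.208 m)) or (horizontal distance between pan2 and far_ring below 0.02 m and (y of pan1 in the frame of hob above 0.208 m or y of pan1 in the frame of hob below -0.208 m) and (y of pan3 in the frame of hob above 0.208 m or y of pan3 in the frame of hob below -0.208 m)) or (horizontal distance between pan3 and far_ring below 0.02 m and (y of pan1 in the frame of hob above 0.208 m or y of pan1 in the frame of hob below -0.208 m) and (y of pan2 in the frame of hob above 0.208 m or y of pan2 in the frame of hob below -0.208 m))) and contact force between hob and anything else above 6 N and contact force between hob and the arm below 0.1 N and value of joint start below 0.002 m and angle between timer's own z axis and vertical below 0.1 rad and height (world z) of timer below 0.005 m and linear speed of each of timer, pan1, pan2, pan3 below 0.02 m/s and angle between each of pan1, pan2, pan3's own z axis and vertical below 0.05 rad); the robot touches nothing.
It fails at once if a pan is lifted more than 20 mm or tipped more than 15 degrees (height (world z) of any of pan1, pan2, pan3 above 0.02 m or angle between any of pan1, pan2, pan3's own z axis and vertical above 0.26 rad).
It fails at once if the timer is knocked over (angle between timer's own z axis and vertical above 0.5 rad).
It fails at once if another kitchen thing is shifted more than 30 mm or knocked over (distance of any of mill, clip_handle, turner, mug, jar from where it was at the start of the episode above 0.03 m or angle between any of mill, clip_handle, turner, mug, jar's own z axis and vertical above 0.5 rad).
It also fails if it takes over 72 s, if anything falls off the work surface, if the arm or the gripper's body presses on something with over 40 N, if the wrist force passes 120 N, or if a joint passes its speed limit or range.

## Working session

There is one attempt and no reset: what is moved stays moved. The work goes in short steps, Python scripts to look and compute and a tool call to move; the robot and the scene stay as the last step left them, time stands still between calls to the robot, and variables do not carry over. Pictures are saved under pics/ and viewed, at most 10 in all, crops included, and the job is handed in when it is done.

Besides the shell and the picture viewer there is one more tool, called as name(argument=value, ...) on one line, values as JSON. arm_command: Moves the arm, as the interface text tells. Its arguments: {"type":"object","properties":{"steps":{"type":"array"},"grip":{"type":"number"}},"required":["steps"]}

```bash
mkdir -p pics; cat > h.py <<'E'
import numpy as np, cv2
from bench import manip
from scipy.spatial.transform import Rotation as R
def ray(cam,loc,z,P=None):
    P=P or manip.camera_params(cam); K=np.array(P['mtx']); T=np.array(P['cam_to_world'])
    u,v=loc[0]*640,loc[1]*480
    d=np.linalg.inv(K)@[u,v,1]; d=T[:3,:3]@[d[0],-d[1],-d[2]]; o=T[:3,3]
    return o+d*(z-o[2])/d[2]
def save(cam,n):
    im=manip.camera(cam); cv2.imwrite(f'pics/{n}.png',im[:,:,::-1]); return im
E
python3 - <<'E'
from h import *
s=manip.read_state(); print({k:np.round(v,3) for k,v in s.items()}, manip.grip_depth)
for c in ['top','scene']:
    save(c,c+'0'); P=manip.camera_params(c); print(c,np.round(P['mtx'],1).tolist(),np.round(P['cam_to_world'],3).tolist())
    for l in ['pan1','hob','far_ring','timer','start_top','mill','mug','jar','clip_handle','turner','upstand']:
        z={'far_ring':.004,'start_top':.038}.get(l,0)
        for r in manip.pinpoint(c,l)[:5]: print(c,l,round(r['conf'],2),np.round(np.array(r['location'])*[640,480],0),np.round(ray(c,r['location'],z),3))
print(manip.read_state()['t'])
E
```

```text
{'t': np.float64(0.0), 'joint_pos': array([ 1.102,  0.354,  1.634, -0.   ,  1.155, -0.002]), 'joint_velocities': array([ 0.001, -0.001, -0.001,  0.002, -0.002, -0.   ]), 'joint_efforts': array([ 0.0000e+00, -6.0526e+01, -3.4205e+01, -0.0000e+00,  1.0000e-02,
       -0.0000e+00]), 'tcp_pos': array([0.281, 0.558, 0.404]), 'orientation': array([-7.260e-01, -3.056e+00,  2.000e-03]), 'ft_force': array([-0.421,  0.506,  0.47 ]), 'ft_torque': array([0.038, 0.013, 0.024]), 'gripper_force': np.float64(0.0), 'gripper_width': np.float64(0.086)} 0.1547
top [[438.4, 0.0, 313.3], [0.0, 438.4, 236.0], [0.0, 0.0, 1.0]] [[-0.023, 0.997, -0.069, 0.425], [-1.0, -0.023, 0.003, 0.002], [0.001, 0.069, 0.998, 1.191], [0.0, 0.0, 0.0, 1.0]]
top pan1 0.75 [437. 265.] [ 0.42  -0.334  0.   ]
top pan1 0.58 [243. 272.] [0.414 0.192 0.   ]
top hob 0.76 [330. 254.] [ 0.457 -0.046  0.   ]
top far_ring 0.87 [329. 210.] [ 0.577 -0.045  0.004]
top far_ring 0.67 [527. 272.] [ 0.397 -0.575  0.004]
top timer 0.77 [479. 333.] [ 0.235 -0.441  0.   ]
top timer 0.69 [417. 187.] [ 0.635 -0.289  0.   ]
top timer 0.27 [437. 266.
[... 973 characters left out ...]
 [299. 263.] [ 0.581 -0.034  0.004]
scene timer 0.68 [223. 174.] [ 0.232 -0.435  0.   ]
scene timer 0.67 [220. 264.] [ 0.644 -0.295  0.   ]
scene mill 0.9 [182. 263.] [ 0.671 -0.42   0.   ]
scene mill 0.28 [377. 236.] [0.404 0.203 0.   ]
scene mug 0.75 [492. 273.] [0.469 0.601 0.   ]
scene mug 0.66 [222. 264.] [ 0.642 -0.288  0.   ]
scene mug 0.23 [302. 263.] [ 0.576 -0.027  0.   ]
scene jar 0.74 [474. 301.] [ 0.593  0.546 -0.   ]
scene jar 0.48 [220. 265.] [ 0.649 -0.29   0.   ]
scene clip_handle 0.67 [458. 254.] [0.415 0.487 0.   ]
scene turner 0.89 [174. 196.] [ 0.39  -0.572  0.   ]
scene turner 0.31 [375. 233.] [0.393 0.194 0.   ]
scene upstand 0.78 [296. 308.] [ 0.75  -0.003  0.   ]
1.2
```

View pics/top0.png

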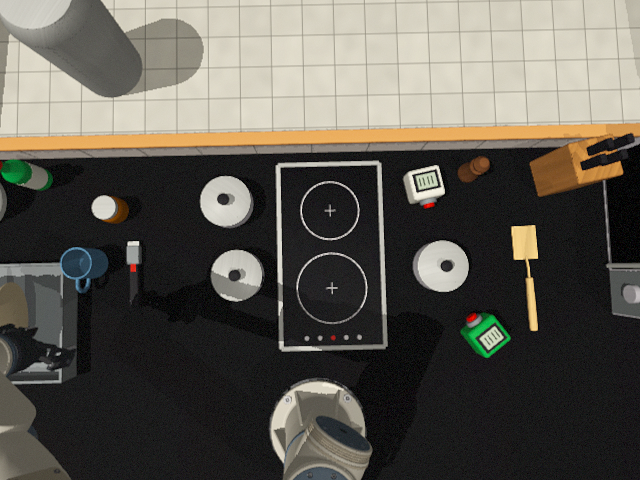

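View pics/scene0.png

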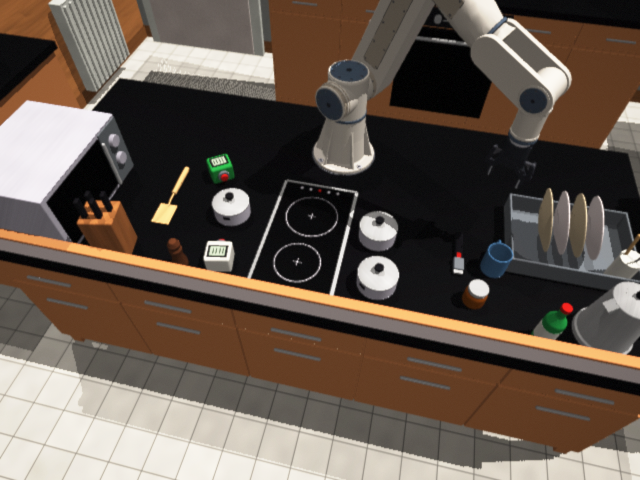

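The top view shows the pans at px (226,202), (237,276) and (441,266), the white timer at (425,185) and the far-ring cross at (330,210). The green timer look-alike is at (485,334). Next I'll refine these positions.

```bash
python3 - <<'E'
from h import *
im=cv2.imread('pics/top0.png'); g=cv2.cvtColor(im,cv2.COLOR_BGR2GRAY)
P=manip.camera_params('top'); f=lambda u,v,z:np.round(ray('top',[u/640,v/480],z,P),4)
for n,(u,v) in dict(far=(226,202),near=(237,276),right=(441,266)).items():
    y0,x0=v-40,u-40; c=g[y0:v+40,x0:u+40]
    cs=cv2.HoughCircles(cv2.GaussianBlur(c,(3,3),0),cv2.HOUGH_GRADIENT,1,50,param1=150,param2=12,minRadius=22,maxRadius=32)
    m=(c>110).astype(np.uint8); k,l,s,ce=cv2.connectedComponentsWithStats(m); i=1+np.argmax(s[1:,4])
    hull=cv2.convexHull(np.argwhere(l==i)[:,::-1].astype(np.int32)); (ex,ey),ax,_=cv2.fitEllipse(hull)
    H=np.zeros_like(m); cv2.fillConvexPoly(H,hull,1); H=cv2.erode(H,np.ones((9,9)))
    d=np.argwhere((c<60)&(H>0)).mean(0)
    print(n,'rim',f(ex+x0,ey+y0,.062),np.round(ax,1),'hough',cs[0,0]if cs is not None else None,'knob',f(d[1]+x0,d[0]+y0,.10))
# cross of far ring
c=g[203:218,323:338]; b=c.astype(float)-c.mean(); b[b<20]=0
yy,xx=np.mgrid[203:218,323:338]; print('cross',f((b*xx).sum()/b.sum(),(b*yy).sum()/b.sum(),.004))
for q in [(277,163),(380,162),(386,347),(280,350)]: print('hob corner',f(*q,0))
# timer: white top
y0,x0=160,395; c=im[y0:215,x0:455]; m=((c.min(2)>130)).astype(np.uint8); k,l,s,ce=cv2.connectedComponentsWithStats(m); i=1+np.argmax(s[1:,4])
r=cv2.minAreaRect(np.argwhere(l==i)[:,::-1].astype(np.int32)); bx=cv2.boxPoints(r)
for p in bx: print('tim top corner',f(p[0]+x0,p[1]+y0,.07))
h=(c[:,:,2].astype(int)-c[:,:,1]>60); d=np.argwhere(h).mean(0); print('btn',f(d[1]+x0,d[0]+y0,.045))
for u in (150,420): print('upstand cap',f(u,{150:148,420:138}[u],.104), f(u,158,0))
for l in ['timer','start_top']:
  pass
E
```

```text
far rim [0.6001 0.2263 0.062 ] [50.4 50.8] hough [38.5 38.5 25.1] knob [0.5991 0.2238 0.1   ]
near rim [0.4073 0.1993 0.062 ] [50.7 51.8] hough [39.5 38.5 25.7] knob [0.408  0.1978 0.1   ]
right rim [ 0.4188 -0.3267  0.062 ] [51.3 55.5] hough [42.5 39.5 25.7] knob [ 0.4193 -0.3289  0.1   ]
cross [ 0.5765 -0.0468  0.004 ]
hob corner [0.711  0.0944 0.    ]
hob corner [ 0.7075 -0.1894  0.    ]
hob corner [ 0.2052 -0.1888  0.    ]
hob corner [0.2038 0.0949 0.    ]
tim top corner [ 0.6614 -0.234   0.07  ]
tim top corner [ 0.6827 -0.3276  0.07  ]
tim top corner [ 0.5937 -0.3457  0.07  ]
tim top corner [ 0.5726 -0.2525  0.07  ]
btn [ 0.5793 -0.3063  0.045 ]
upstand cap [0.7315 0.4054 0.104 ] [0.7329 0.4439 0.    ]
upstand cap [ 0.742  -0.2756  0.104 ] [ 0.7162 -0.3     0.    ]
```

```bash
cat >> h.py <<'E'
def plan(x,y,z,psi=None,n=8,cmd=None):
    """rows to bring the tool (pointing down) to x,y,z with tool -x... psi = angle deg of tool x axis in world"""
    s=manip.read_state(); p=np.array(s['tcp_pos']) if cmd is None else np.array(cmd[:3])
    M=R.from_rotvec(s['orientation']).as_matrix(); a=np.arctan2(M[1,0],M[0,0])
    b=a if psi is None else np.deg2rad(psi); b=a+(b-a+np.pi)%(2*np.pi)-np.pi
    out=[]; tgt=np.array([x,y,z])
    for i in range(n):
        c,sn=np.cos(a),np.sin(a); d=(tgt-p)/(n-i)
        row=[round(1000*(c*d[0]+sn*d[1])),round(1000*(sn*d[0]-c*d[1])),round(-1000*d[2])]
        w=round(-(b-a)/(n-i),3); out+=row+[0,0,w]
        p=p+np.array([c*row[0]+sn*row[1],sn*row[0]-c*row[1],-row[2]])/1000; a-=w
    print('tilt',np.round(M[:,2],3),'psi0',np.round(np.rad2deg(np.arctan2(M[1,0],M[0,0])),1)); print(out); print('end',p.round(4),np.rad2deg(a).round(1))
E
python3 -c "
from h import *
plan(.3535,.277,.19,124.6)"
```

```text
tilt [-0.  0. -1.] psi0 153.3
[-24, -27, 27, 0, 0, np.float64(0.063), -26, -26, 27, 0, 0, np.float64(0.062), -27, -24, 27, 0, 0, np.float64(0.063), -28, -22, 27, 0, 0, np.float64(0.062), -30, -21, 27, 0, 0, np.float64(0.063), -31, -19, 27, 0, 0, np.float64(0.062), -32, -17, 26, 0, 0, np.float64(0.063), -34, -14, 27, 0, 0, np.float64(0.062)]
end [0.3538 0.2768 0.1897] 124.6
```

arm_command(steps=[-24,-27,27,0,0,0.063,-26,-26,27,0,0,0.062,-27,-24,27,0,0,0.063,-28,-22,27,0,0,0.062,-30,-21,27,0,0,0.063,-31,-19,27,0,0,0.062,-32,-17,26,0,0,0.063,-34,-14,27,0,0,0.062], grip=0.65)

```text
t: 2.0
tcp_pos: [0.354, 0.2756, 0.1892]
orientation: [1.463, 2.78, 0.002]
ft_force: [0.8, -0.7, -0.0]
gripper_width: 0.0705
gripper_force: 0.0
```

arm_command(steps=[0,0,0,0,0,0,0,0,0,0,0,0])

```text
t: 2.2
tcp_pos: [0.3541, 0.2763, 0.1894]
orientation: [-1.462, -2.78, 0.001]
ft_force: [0.4, -0.2, 0.5]
gripper_width: 0.0705
gripper_force: 0.0
```

arm_command(steps=[-6,0,0,0,0,0,-6,0,0,0,0,0,-6,0,0,0,0,0,-4,0,0,0,0,0,-4,0,0,0,0,0])

```text
t: 2.7
tcp_pos: [0.3688, 0.2553, 0.1899]
orientation: [1.46, 2.782, 0.001]
ft_force: [-0.2, 0.4, 0.1]
gripper_width: 0.0706
gripper_force: 0.0
```

arm_command(steps=[-4,0,0,0,0,0,-4,0,0,0,0,0])

```text
t: 2.9
tcp_pos: [0.3734, 0.2489, 0.1898]
orientation: [-1.46, -2.781, -0.002]
ft_force: [-3.0, 6.7, 1.6]
gripper_width: 0.0702
gripper_force: 3.2
```

arm_command(steps=[-4,0,0,0,0,0,-4,0,0,0,0,0])

```text
t: 3.1
tcp_pos: [0.3777, 0.2423, 0.1898]
orientation: [-1.461, -2.781, -0.001]
ft_force: [-3.7, 5.2, 2.2]
gripper_width: 0.0706
gripper_force: 3.4
```

arm_command(steps=[-4,0,0,0,0,0])

```text
t: 3.2
tcp_pos: [0.38, 0.239, 0.1898]
orientation: [-1.461, -2.781, -0.001]
ft_force: [-4.4, 4.8, 2.8]
gripper_width: 0.0707
gripper_force: 3.4
```

arm_command(steps=[-8,0,0,0,0,0,-10,0,0,0,0,0,-10,0,0,0,0,0,-10,0,0,0,0,0,-10,0,0,0,0,0,-10,0,0,0,0,0,-10,0,0,0,0,0,-10,0,0,0,0,0])

```text
t: 4.0
tcp_pos: [0.4242, 0.1746, 0.1898]
orientation: [-1.461, -2.78, -0.0]
ft_force: [-4.7, 7.4, 3.9]
gripper_width: 0.0706
gripper_force: 4.0
```

```bash
python3 - <<'E'
from h import *
im=save('top','top1'); cv2.imwrite('pics/top1c.png',cv2.resize(im[130:350,180:400,::-1],None,fx=2.5,fy=2.5))
print(manip.read_state()['tcp_pos'])
for r in manip.pinpoint('top','pan1')[:4]: print(r['conf'],np.array(r['location'])*[640,480],ray('top',r['location'],0).round(3))
E
```

```text
[0.42488103 0.1738212  0.18979361]
0.79 [232.128 204.48 ] [0.599 0.219 0.   ]
0.68 [436.032 267.696] [ 0.414 -0.332  0.   ]
0.61 [270.976 251.52 ] [0.468 0.115 0.   ]
0.25 [525.696 272.784] [ 0.394 -0.574  0.   ]
```

View pics/top1c.png

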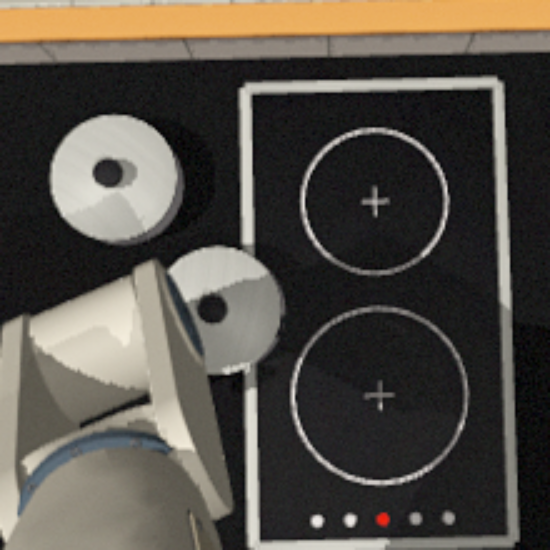

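The crop shows the full pan nested against the hand, its leading edge at the hob bevel and its knob at crop px (211,308). The far pan is clear of it.

arm_command(steps=[-10,0,0,0,0,0,-14,0,0,0,0,0,-16,0,0,0,0,0,-16,0,0,0,0,0,-16,0,0,0,0,0,-16,0,0,0,0,0,-14,0,0,0,0,0,-10,0,0,0,0,0])

```text
t: 4.9
tcp_pos: [0.4875, 0.0823, 0.1896]
orientation: [-1.46, -2.78, 0.001]
ft_force: [-4.4, 8.0, 5.8]
gripper_width: 0.0707
gripper_force: 2.4
```

```bash
cat >> h.py <<'E'
def knob(cam,guess,im,z=.102,r=.03):
    """dark blob near world guess"""
    P=manip.camera_params(cam);K=np.array(P['mtx']);T=np.linalg.inv(np.array(P['cam_to_world']))
    c=T[:3,:3]@[guess[0],guess[1],z]+T[:3,3]; u=K@[c[0]/-c[2],-c[1]/-c[2],1]
    u0,v0=int(u[0])-14,int(u[1])-14; g=cv2.cvtColor(im[v0:v0+28,u0:u0+28],cv2.COLOR_RGB2GRAY)
    m=(g<70).astype(np.uint8); k,l,s,ce=cv2.connectedComponentsWithStats(m)
    return [(int(s[i,4]),(ce[i]+[u0,v0]).round(1),ray(cam,(ce[i]+[u0+.5,v0+.5])/[640,480],z,P).round(4)) for i in range(1,k) if s[i,4]>15]
E
python3 - <<'E'
from h import *
t=np.array(manip.read_state()['tcp_pos']); print(t)
im=cv2.imread('pics/top1.png')[:,:,::-1].copy(); print(knob('top',(.475,.113),im), 'tcp then .4249 .1738')
im=save('top','top2'); g=t[:2]+.062*np.array([.568,-.823]); print(g,knob('top',g,im)); im=save('scene','sc2');print(knob('scene',g,im))
cv2.imwrite('pics/top2c.png',cv2.resize(im[170:310,230:390,::-1],None,fx=4,fy=4))
E
```

```text
[0.48754831 0.08228631 0.18961154]
[(106, array([264.4, 253.1]), array([0.4593, 0.1203, 0.102 ])), (32, array([254.4, 256.5]), array([0.4514, 0.1452, 0.102 ]))] tcp then .4249 .1738
[0.52276431 0.03126031] [(35, array([305. , 226.5]), array([0.5233, 0.0181, 0.102 ]))]
[(208, array([321.7, 224.4]), array([0.4805, 0.0202, 0.102 ])), (62, array([321.7, 236.5]), array([0.5306, 0.0316, 0.102 ]))]
```

View pics/top2c.png

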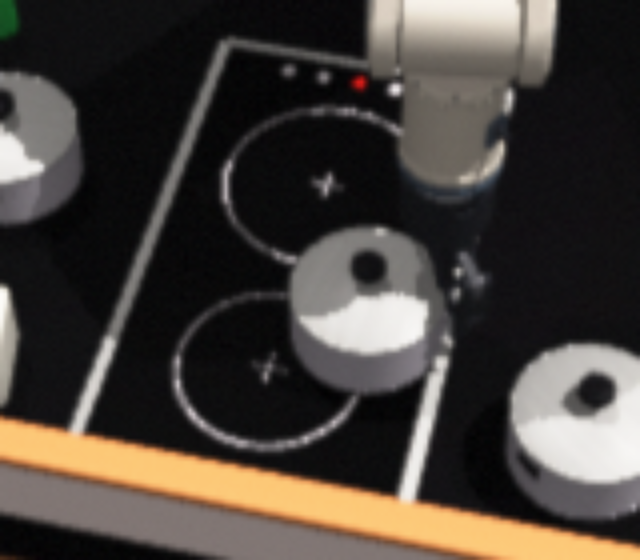

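The pan is on the glass, straddling the hob's left edge, with its knob at scene px (322,236). The far-ring cross is at (297,262).

arm_command(steps=[-10,0,0,0,0,0,-12,0,0,0,0,0,-12,0,0,0,0,0,-12,0,0,0,0,0,-10,0,0,0,0,0,-6,0,0,0,0,0,-3,0,0,0,0,0,0,0,0,0,0,0])

```text
t: 5.8
tcp_pos: [0.5242, 0.0293, 0.1895]
orientation: [-1.46, -2.78, 0.001]
ft_force: [-2.2, 1.9, 1.4]
gripper_width: 0.0705
gripper_force: 0.3
```

```bash
python3 - <<'E'
from h import *
t=np.array(manip.read_state()['tcp_pos']); print(t)
g=t[:2]+.064*np.array([.568,-.823]); print(g)
for c in ('top','scene'):
    im=save(c,c+'3'); print(c,knob(c,g,im,.106)); print([(r['conf'],ray(c,r['location'],.004).round(3)) for r in manip.pinpoint(c,'far_ring')[:1]])
a=cv2.resize(cv2.imread('pics/top3.png')[170:270,270:400],None,fx=4,fy=4); b=cv2.resize(cv2.imread('pics/scene3.png')[190:290,250:380],None,fx=4,fy=4)
cv2.imwrite('pics/c3.png',cv2.resize(np.vstack([a,b]),None,fx=.75,fy=.75))
E
```

```text
[0.52417014 0.02925065 0.1894679 ]
[ 0.56052214 -0.02342135]
top []
[]
scene [(157, array([305.8, 228.9]), array([ 0.5144, -0.0255,  0.106 ])), (31, array([290.6, 232.4]), array([ 0.5404, -0.0703,  0.106 ])), (62, array([303.6, 242. ]), array([ 0.569 , -0.0194,  0.106 ]))]
[(0.62, array([ 0.582, -0.038,  0.004]))]
```

View pics/c3.png

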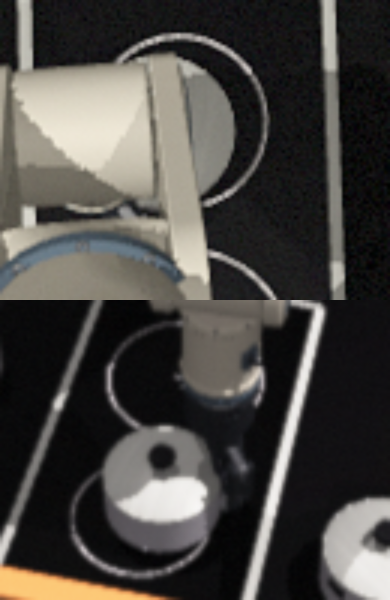

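The lower half shows the pan short of the ring centre by about 25 mm, along the push line. One last push, then back off.

arm_command(steps=[-6,0,0,0,0,0,-8,0,0,0,0,0,-7,0,0,0,0,0,-4,0,0,0,0,0,0,0,0,0,0,0])

```text
t: 6.5
tcp_pos: [0.539, 0.0082, 0.1896]
orientation: [-1.46, -2.782, 0.0]
ft_force: [-1.6, 0.3, 0.2]
gripper_width: 0.0705
gripper_force: 0.0
```

arm_command(steps=[10,0,0,0,0,0,30,0,0,0,0,0,40,0,0,0,0,0,45,0,0,0,0,0,45,0,0,0,0,0,40,0,0,0,0,0,10,0,0,0,0,0,0,0,0,0,0,0])

```text
t: 7.3
tcp_pos: [0.4132, 0.1908, 0.1899]
orientation: [1.455, 2.784, 0.001]
ft_force: [-0.2, -0.1, 0.2]
gripper_width: 0.0704
gripper_force: 0.0
```

```bash
python3 - <<'E'
from h import *
t=np.array(manip.read_state()['tcp_pos']); print(t)
for c in ('top','scene'):
    im=save(c,c+'4'); print(c,knob(c,(.577,-.047),im,.106)); print([(r['conf'],ray(c,r['location'],0.004).round(3)) for r in manip.pinpoint(c,'pan1')[:4]])
a=cv2.resize(cv2.imread('pics/top4.png')[140:360,200:520],None,fx=2.4,fy=2.4)
cv2.imwrite('pics/c4.png',a)
E
```

```text
[0.41315921 0.19079697 0.18987786]
top [(94, array([331.1, 205.7]), array([ 0.5734, -0.048 ,  0.106 ]))]
[(0.95, array([ 0.581, -0.044,  0.004])), (0.69, array([0.603, 0.225, 0.004])), (0.68, array([ 0.414, -0.337,  0.004]))]
scene [(197, array([293.2, 231.2]), array([ 0.5337, -0.0631,  0.106 ])), (51, array([295.7, 244.5]), array([ 0.5846, -0.0417,  0.106 ]))]
[(0.96, array([ 0.408, -0.336,  0.004])), (0.62, array([ 0.564, -0.051,  0.004])), (0.61, array([0.617, 0.226, 0.004]))]
```

View pics/c4.png

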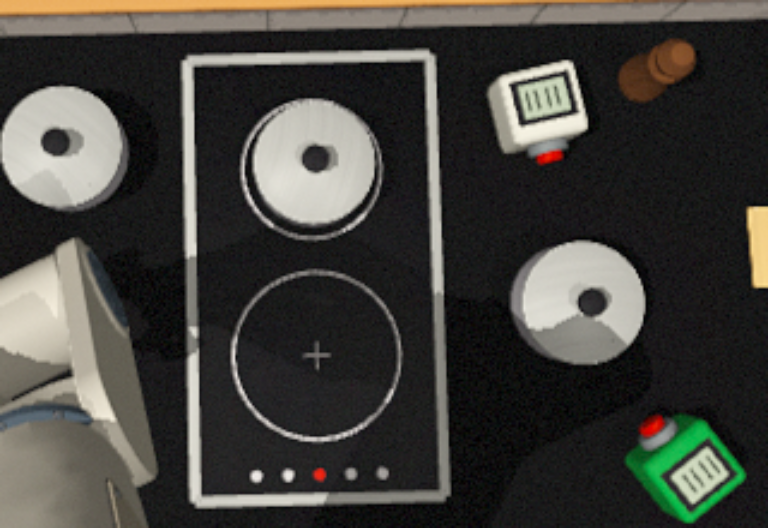

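The pan sits on the far ring, with its knob at about (0.573,-0.048) against the ring's (0.577,-0.047). The empties haven't moved. Timer next.

```bash
python3 -c "
from h import *
print(np.round(manip.read_state()['joint_pos'],2))
plan(.45,-.02,.34,65)
import h
s=dict(manip.read_state()); a=np.deg2rad(65)
s['orientation']=R.from_matrix([[np.cos(a),np.sin(a),0],[np.sin(a),-np.cos(a),0],[0,0,-1]]).as_rotvec(); s['tcp_pos']=[.45,-.02,.34]
h.manip=type('M',(),{'read_state':staticmethod(lambda:s)})
plan(.515,-.314,.23,11.5)
"
```

```text
[ 0.42  0.44  2.14 -0.    0.56 -0.18]
tilt [ 0.001  0.    -1.   ] psi0 124.6
[-24, -11, -19, 0, 0, np.float64(0.13), -25, -8, -19, 0, 0, np.float64(0.13), -26, -5, -19, 0, 0, np.float64(0.13), -27, -1, -19, 0, 0, np.float64(0.13), -26, 2, -19, 0, 0, np.float64(0.13), -26, 6, -18, 0, 0, np.float64(0.13), -25, 9, -19, 0, 0, np.float64(0.13), -24, 12, -18, 0, 0, np.float64(0.129)]
end [ 0.4499 -0.0205  0.3398] 65.0
tilt [ 0. -0. -1.] psi0 65.0
[-30, 23, 14, 0, 0, np.float64(0.117), -27, 26, 14, 0, 0, np.float64(0.117), -24, 29, 14, 0, 0, np.float64(0.117), -20, 32, 14, 0, 0, np.float64(0.117), -16, 34, 13, 0, 0, np.float64(0.116), -12, 36, 14, 0, 0, np.float64(0.117), -8, 37, 13, 0, 0, np.float64(0.116), -4, 37, 14, 0, 0, np.float64(0.117)]
end [ 0.5154 -0.3141  0.23  ] 11.5
```

arm_command(steps=[-24,-11,-19,0,0,0.13,-25,-8,-19,0,0,0.13,-26,-5,-19,0,0,0.13,-27,-1,-19,0,0,0.13,-26,2,-19,0,0,0.13,-26,6,-18,0,0,0.13,-25,9,-19,0,0,0.13,-24,12,-18,0,0,0.129], grip=-1)

```text
t: 8.3
tcp_pos: [0.4496, -0.0222, 0.3407]
orientation: [2.654, 1.68, 0.001]
ft_force: [0.6, 0.2, 0.6]
gripper_width: -0.0001
gripper_force: 0.0
```

arm_command(steps=[-30,23,14,0,0,0.117,-27,26,14,0,0,0.117,-24,29,14,0,0,0.117,-20,32,14,0,0,0.117,-16,34,13,0,0,0.116,-12,36,14,0,0,0.117,-8,37,13,0,0,0.116,-4,37,14,0,0,0.117])

```text
t: 9.1
tcp_pos: [0.5147, -0.317, 0.229]
orientation: [3.126, 0.305, 0.0]
ft_force: [0.5, 0.2, -0.1]
gripper_width: 0.0
gripper_force: 0.0
```

```bash
python3 -c "
from h import *
for c in ('top','scene'):
    im=save(c,c+'5')
    for l in ('start_top','timer'): print(c,l,[(round(r['conf'],2),ray(c,r['location'],.038 if l!='timer' else 0).round(3)) for r in manip.pinpoint(c,l)[:2]])
a=cv2.resize(cv2.imread('pics/top5.png')[140:300,380:500],None,fx=3,fy=3);b=cv2.resize(cv2.imread('pics/scene5.png')[160:320,160:280],None,fx=3,fy=3)
cv2.imwrite('pics/c5.png',np.hstack([a,b]))
plan(.515,-.314,.195,11.5,2)
"
```

```text
top start_top [(0.48, array([ 0.578, -0.313,  0.038]))]
top timer [(0.86, array([ 0.639, -0.294,  0.   ]))]
scene start_top []
scene timer [(0.65, array([ 0.24, -0.43,  0.  ]))]
tilt [-0.001  0.    -1.   ] psi0 11.6
[0, 0, 17, 0, 0, np.float64(0.001), 0, 0, 18, 0, 0, np.float64(0.0)]
end [ 0.5145 -0.3137  0.1947] 11.5
```

View pics/c5.png

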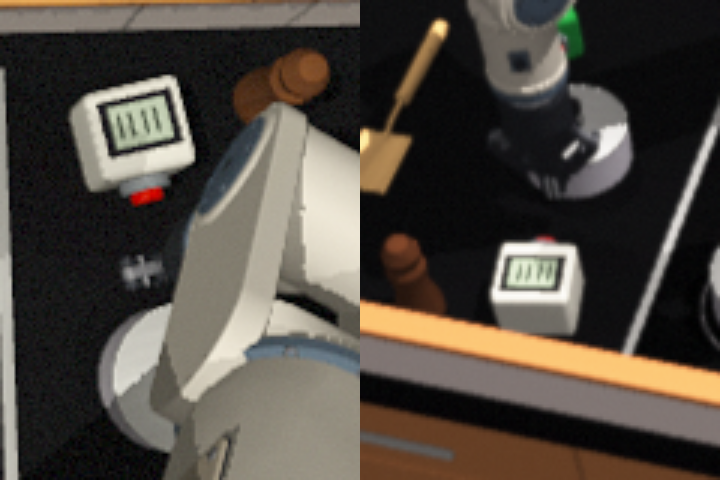

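The shut fingertips at crop px (143,270) are in line with the red button at (147,195), and the timer is turned about 0.2 rad. Going down and pushing along its axis.

arm_command(steps=[0,0,17,0,0,0,0,2,18,0,0,0,10,0,0,0,0,0,10,0,0,0,0,0,10,0,0,0,0,0,8,0,0,0,0,0,5,0,0,0,0,0,5,0,0,0,0,0])

```text
t: 10.2
tcp_pos: [0.5632, -0.3059, 0.195]
orientation: [3.125, 0.317, 0.0]
ft_force: [-1.7, -0.8, 1.1]
gripper_width: -0.0
gripper_force: 0.7
```

arm_command(steps=[5,0,0,0,0,0,5,0,0,0,0,0,5,0,0,0,0,0,5,0,0,0,0,0,5,0,0,0,0,0,5,0,0,0,0,0])

```text
t: 10.8
tcp_pos: [0.5923, -0.3001, 0.1947]
orientation: [-3.126, -0.316, 0.0]
ft_force: [-2.1, -1.3, 2.0]
gripper_width: -0.0
gripper_force: 1.2
```

arm_command(steps=[5,0,0,0,0,0,5,0,0,0,0,0,5,0,0,0,0,0,5,0,0,0,0,0,4,0,0,0,0,0])

```text
t: 11.3
tcp_pos: [0.616, -0.2952, 0.1947]
orientation: [3.126, 0.317, 0.0]
ft_force: [-2.0, -0.3, 2.8]
gripper_width: -0.0002
gripper_force: 1.0
```

arm_command(steps=[3,0,0,0,0,0,3,0,0,0,0,0])

```text
t: 11.5
tcp_pos: [0.6216, -0.2941, 0.1947]
orientation: [-3.126, -0.317, 0.0]
ft_force: [-1.9, -0.9, 2.0]
gripper_width: 0.0
gripper_force: 1.2
```

arm_command(steps=[3,0,0,0,0,0,3,0,0,0,0,0])

```text
t: 11.7
tcp_pos: [0.6266, -0.2928, 0.1945]
orientation: [-3.125, -0.317, 0.004]
ft_force: [-15.2, -3.7, 10.5]
gripper_width: 0.0001
gripper_force: 7.7
```

arm_command(steps=[0,0,0,0,0,0,0,0,0,0,0,0])

```text
t: 11.9
tcp_pos: [0.6264, -0.2929, 0.1946]
orientation: [-3.125, -0.316, 0.004]
ft_force: [-7.3, -0.1, 5.0]
gripper_width: 0.0001
gripper_force: 3.7
```

```bash
python3 -c "
from h import *
for c in ('top','scene'): save(c,c+'6')
a=cv2.resize(cv2.imread('pics/top6.png')[120:240,370:490],None,fx=3.3,fy=3.3);b=cv2.resize(cv2.imread('pics/scene6.png')[190:310,160:280],None,fx=3.3,fy=3.3)
cv2.imwrite('pics/c6.png',np.hstack([a,b]))
"
```

```text
(no output)
```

View pics/c6.png

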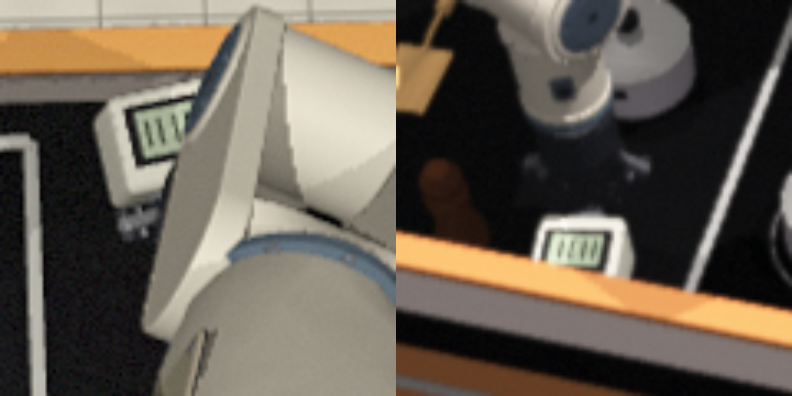

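The timer's right back corner is on the upstand and it is still turned. I'll keep pushing while turning the tool square, so it seats flat.

arm_command(steps=[2,0,0,0,0,0.05,2,0,0,0,0,0.05,2,0,0,0,0,0.05,2,0,0,0,0,0.05])

```text
t: 12.4
tcp_pos: [0.6291, -0.2912, 0.1939]
orientation: [-3.136, -0.001, 0.029]
ft_force: [-42.3, 2.7, 30.6]
gripper_width: -0.0001
gripper_force: 21.0
```

arm_command(steps=[2,0,0,0,0,0,0,0,0,0,0,0])

```text
t: 12.6
tcp_pos: [0.6298, -0.2912, 0.1939]
orientation: [-3.136, -0.004, 0.035]
ft_force: [-45.0, 2.0, 32.4]
gripper_width: 0.0001
gripper_force: 22.2
```

arm_command(steps=[-5,0,0,0,0,0,-15,0,0,0,0,0,-30,0,0,0,0,0,-40,0,0,0,0,0,0,0,-40,0,0,0,0,0,-50,0,0,0,0,0,-50,0,0,0,0,0,0,0,0,0])

```text
t: 13.4
tcp_pos: [0.5496, -0.2932, 0.3423]
orientation: [3.136, 0.002, 0.018]
ft_force: [1.0, -0.1, 0.1]
gripper_width: 0.0002
gripper_force: 0.0
```

arm_command(steps=[-40,-30,0,0,0,0,-40,-30,0,0,0,0,-40,-30,0,0,0,0,0,0,0,0,0,0,0,0,0,0,0,0])

```text
t: 13.9
tcp_pos: [0.4269, -0.2019, 0.3349]
orientation: [3.141, 0.004, 0.002]
ft_force: [0.4, -0.9, 0.7]
gripper_width: 0.0
gripper_force: 0.0
```

```bash
python3 -c "
from h import *
print(manip.read_state()['t'])
im=save('top','top7'); print(knob('top',(.577,-.047),im,.106),knob('top',(.6,.225),im),knob('top',(.419,-.328),im))
cv2.imwrite('pics/c7.png',cv2.resize(im[120:360,60:560,::-1],None,fx=1.6,fy=1.6))
"
```

```text
13.9
[(98, array([331.3, 205.7]), array([ 0.5733, -0.0485,  0.106 ]))] [(99, array([222.9, 198.8]), array([0.5975, 0.2222, 0.102 ]))] []
```

View pics/c7.png

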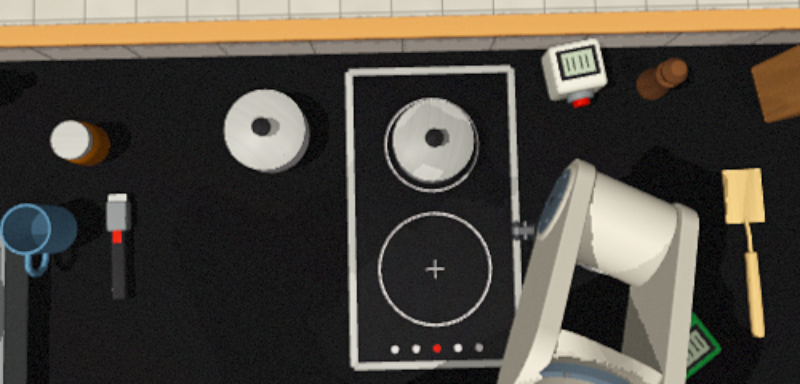

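The pans are in place. The timer is back at the upstand, still slightly turned, with its button out. A second press along its axis will confirm the full travel: spring force first, then a hard stop.

```bash
python3 -c "
from h import *
im=cv2.imread('pics/top7.png'); P=manip.camera_params('top'); f=lambda u,v,z:ray('top',[(u+.5)/640,(v+.5)/480],z,P)
y0,x0=135,390; c=im[y0:195,x0:450]; m=(c.min(2)>130).astype(np.uint8); m[:10]=0
k,l,s,ce=cv2.connectedComponentsWithStats(m); i=1+np.argmax(s[1:,4]); r=cv2.minAreaRect(np.argwhere(l==i)[:,::-1].astype(np.int32))
for p in cv2.boxPoints(r): print(f(p[0]+x0,p[1]+y0,.07).round(4))
h=(c[:,:,2].astype(int)-c[:,:,1]>80)&(np.arange(60)[:,None]>30)&(c[:,:,1]<80); d=np.argwhere(h); print(len(d),(d.mean(0)[::-1]+[x0,y0]),f(d[:,1].mean()+x0,d[:,0].mean()+y0,.046).round(4))
plan(.565,-.306,.30,10,5); plan(.565,-.306,.195,10,8)
"
```

```text
[ 0.7202 -0.2251  0.07  ]
[ 0.7372 -0.3198  0.07  ]
[ 0.6463 -0.3338  0.07  ]
[ 0.6295 -0.2396  0.07  ]
46 [423.04347826 183.58695652] [ 0.6349 -0.2949  0.046 ]
tilt [ 0.002 -0.001 -1.   ] psi0 0.1
[27, 21, 7, 0, 0, np.float64(-0.034), 27, 22, 7, 0, 0, np.float64(-0.035), 26, 22, 7, 0, 0, np.float64(-0.034), 25, 23, 7, 0, 0, np.float64(-0.035), 24, 25, 7, 0, 0, np.float64(-0.034)]
end [ 0.5647 -0.3062  0.3002] 10.0
tilt [ 0.002 -0.001 -1.   ] psi0 0.1
[17, 13, 18, 0, 0, np.float64(-0.022), 17, 13, 17, 0, 0, np.float64(-0.021), 17, 14, 18, 0, 0, np.float64(-0.022), 16, 14, 17, 0, 0, np.float64(-0.021), 16, 14, 18, 0, 0, np.float64(-0.022), 15, 15, 17, 0, 0, np.float64(-0.021), 15, 15, 18, 0, 0, np.float64(-0.022), 15, 16, 17, 0, 0, np.float64(-0.021)]
end [ 0.5646 -0.3064  0.1952] 10.0
```

arm_command(steps=[17,13,18,0,0,-0.022,17,13,17,0,0,-0.021,17,14,18,0,0,-0.022,16,14,17,0,0,-0.021,16,14,18,0,0,-0.022,15,15,17,0,0,-0.021,15,15,18,0,0,-0.022,15,16,17,0,0,-0.021])

```text
t: 14.75
tcp_pos: [0.5656, -0.3077, 0.1931]
orientation: [3.129, 0.273, 0.002]
ft_force: [0.1, 0.4, -0.0]
gripper_width: 0.0002
gripper_force: 0.0
```

arm_command(steps=[20,0,0,0,0,0,20,0,0,0,0,0,8,0,0,0,0,0,0,0,0,0,0,0,0,0,0,0,0,0])

```text
t: 15.25
tcp_pos: [0.6107, -0.2981, 0.1942]
orientation: [-3.13, -0.273, 0.001]
ft_force: [-0.9, 0.6, -0.7]
gripper_width: 0.0003
gripper_force: 0.0
```

arm_command(steps=[3,0,0,0,0,0,3,0,0,0,0,0,0,0,0,0,0,0])

```text
t: 15.55
tcp_pos: [0.617, -0.297, 0.195]
orientation: [3.129, 0.272, 0.001]
ft_force: [-1.0, 0.0, -0.7]
gripper_width: -0.0001
gripper_force: 0.0
```

arm_command(steps=[3,0,0,0,0,0,0,0,0,0,0,0])

```text
t: 15.75
tcp_pos: [0.6201, -0.2963, 0.1949]
orientation: [3.129, 0.273, 0.001]
ft_force: [0.4, -0.3, -0.6]
gripper_width: -0.0002
gripper_force: 0.0
```

arm_command(steps=[2,0,0,0,0,0,0,0,0,0,0,0])

```text
t: 15.95
tcp_pos: [0.6217, -0.296, 0.1947]
orientation: [-3.13, -0.273, 0.001]
ft_force: [-1.9, -0.4, 0.7]
gripper_width: 0.0
gripper_force: 0.8
```

Contact starts at about x = 0.621, so the press should bottom out some 6 mm further on.

arm_command(steps=[3,0,0,0,0,0,0,0,0,0,0,0])

```text
t: 16.15
tcp_pos: [0.6247, -0.2954, 0.1945]
orientation: [-3.129, -0.273, 0.001]
ft_force: [-3.9, -0.3, 2.2]
gripper_width: -0.0002
gripper_force: 1.5
```

arm_command(steps=[3,0,0,0,0,0,0,0,0,0,0,0])

```text
t: 16.35
tcp_pos: [0.6273, -0.2948, 0.1945]
orientation: [-3.129, -0.273, 0.003]
ft_force: [-5.0, -0.4, 4.1]
gripper_width: -0.0002
gripper_force: 2.8
```

arm_command(steps=[2,0,0,0,0,0,0,0,0,0,0,0])

```text
t: 16.55
tcp_pos: [0.628, -0.2947, 0.1945]
orientation: [-3.128, -0.273, 0.008]
ft_force: [-13.0, -1.5, 8.5]
gripper_width: 0.0003
gripper_force: 6.4
```

The button gave its spring travel and then a hard stop, so it is fully in. Backing away now.

arm_command(steps=[-5,0,0,0,0,0,-15,0,0,0,0,0,-30,0,0,0,0,0,-30,0,0,0,0,0,0,0,-40,0,0,0,0,0,-40,0,0,0,0,0,-40,0,0,0,0,0,0,0,0,0])

```text
t: 17.35
tcp_pos: [0.5523, -0.3097, 0.3208]
orientation: [3.124, 0.272, 0.014]
ft_force: [0.6, -0.4, -0.3]
gripper_width: 0.0
gripper_force: 0.0
```

```bash
python3 -c "
from h import *
s=manip.read_state(); print(s['t'],s['tcp_pos'],s['ft_force'])
im=save('top','top8'); print(knob('top',(.577,-.047),im,.106),knob('top',(.6,.225),im))
print([ray('top',r['location'],0).round(3) for r in manip.pinpoint('top','timer')[:2]])
print(manip.sign_off())
"
```

```text
17.35 [ 0.5522768  -0.30968961  0.32078816] [ 0.55884023 -0.41661105 -0.28056017]
[(97, array([331.2, 205.7]), array([ 0.5733, -0.0483,  0.106 ]))] [(101, array([222.8, 198.8]), array([0.5974, 0.2223, 0.102 ]))]
[array([0.445, 0.599, 0.   ])]
the job is handed in; nothing more can be done
None
```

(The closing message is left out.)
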